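Close the cleaner canister and hang it on the free double hook

TASK

Put the cleaner canister away: while it stands on the bench, screw its cap fully shut (clockwise), then hang it up by its handle on the empty double hook, the handle resting on both prongs behind their upturned tips. Keep the canister upright all the way, leave the other things where they are, and let go of it when it hangs still.

Things in the scene. Friction and masses are not known exactly. Their poses are not given: they have to be found in the camera images.
- can: The canister: loose grey metal tank, 200 long (its x) x 80 wide (y) x 90 mm high, about 0.6 kg, on the bench. Origin: centre of its underside, z up. Rigid round bar handle, 12 mm thick, along its x: centre line at y 0, z 150, between uprights at x -57 and +45 mm; 54 mm free height under the bar. Cap on the tank top at x +76 mm. Centre of mass near x 0, z 50 mm.
- can_bar (a point): Middle of the canister's handle bar, on its centre line (canister x -6, y 0, z 150 mm); axes as the canister's.
- can_cap (a joint): Turn of the canister's captive screw cap in rad: 0 = fully shut (stop), growing anticlockwise seen from above as it is unscrewed, to 1.6 at most. It stays where it is left; it only turns and does not rise or come off.
- cap_top (a point): Centre of the top face of the cap: round, black, 42 mm in diameter, 24 mm high, its top 120 mm above the canister's underside and 30 mm above the tank top. z up, x along the grey rib (4 mm high) that runs outward from the cap's middle. When shut, the rib points along the canister's +x: in line with the handle, away from it.
- free_stand: The empty double hook: fixed steel stand. Origin on the bench below where a hung bar rests; two 10 mm prongs at y -25 and +25 mm point along its -x (to the robot). Prong tops at z 214 mm, level from x +95 to -30 mm, then turned up to tips at x -34, z 232 mm. Post at x 100 to 130, y -15 to 15, crosspiece at its top, to z 219 mm. Base plate x -40 to 150, y -75 to 75, 10 mm thick.
- free_stand_rest (a point): On the empty stand: where the middle of a hung 12 mm handle bar lies, 220 mm above the bench, midway between the prongs and 34 mm behind the tips; the bar then runs along the stand's y. Axes as the stand's.
- used_stand: The other stand, on whose double hook the pail hangs. Shape, size and origin are the same as the empty stand's. Leave it alone.
- pail: Bystander: open aluminium pail, 115 (its x) x 70 x 65 mm, with a bar handle along its x at z 110 mm, hanging on the other stand. Origin: centre of its underside.
- flask: Bystander: white plastic bottle with a black cap, 60 mm in diameter, 150 mm high, upright on the bench. Origin: centre of its underside.
- casting: Bystander: heavy round metal casting, 110 mm in diameter, 46 mm high, flat on the bench. Origin: centre of its underside.
- brush: Bystander: hand brush about 160 mm long (its x), lying on the bench beyond the stands. Origin: underside of its middle.
Things that resemble listed ones, but are neither listed nor needed, are in the scene too. Several things have the shape of the can; the one meant has the colours described above.

How it is judged:
On the way, in this order (a step that is already met when the one before it is completed fails the run):
1. the cap is screwed shut (within 0.12 rad of its stop) while the canister stands on the bench (value of joint can_cap below 0.12 rad and height (world z) of can below 0.01 m), for 0.2 s.
2. the canister, cap shut, is lifted clear of the bench (height (world z) of can above 0.03 m and value of joint can_cap below 0.15 rad), for 0.2 s.
At the end, for the whole second after the job is handed in: The canister hangs still from the empty double hook: handle bar on both prongs between tips and post (bar middle 212 to 228 mm above the bench, within 30 mm of midway between the prongs), upright within 0.15 rad, weight on the stand, cap shut within 0.15 rad (x of can_bar in the frame of free_stand between -0.028 and 0.065 m and y of can_bar in the frame of free_stand between -0.03 and 0.03 m and z of can_bar in the frame of free_stand between 0.212 and 0.228 m and value of joint can_cap below 0.15 rad and angle between can's own z axis and vertical below 0.15 rad and contact force between can and free_stand above 2 N and linear speed of can below 0.03 m/s and angular speed of can below 0.2 rad/s); the robot touches nothing.
It fails at once if the hanging pail is moved more than 30 mm (distance of pail from where it was at the start of the episode above 0.03 m).
It fails at once if the plastic bottle is moved more than 30 mm (distance of flask from where it was at the start of the episode above 0.03 m).
It fails at once if the round casting is moved more than 30 mm (distance of casting from where it was at the start of the episode above 0.03 m).
It fails at once if the brush is moved more than 30 mm (distance of brush from where it was at the start of the episode above 0.03 m).
It fails at once if the canister is tipped more than 0.6 rad (angle between can's own z axis and vertical above 0.6 rad).
It also fails if it takes over 56 s, if anything falls off the work surface, if the arm or the gripper's body presses on something with over 40 N, if the wrist force passes 120 N, or if a joint passes its speed limit or range.

ROBOT

A 6-joint arm with a two-finger parallel gripper is mounted at the origin on the work surface. World frame = base frame: x ahead of the robot, y to its left, z up, the work surface at z = 0. Lengths are in m, angles in rad, forces in N, time in s.
With the tool pointing down it reaches from about 0.35 to 1 m from the base axis. Payload 7.1 kg.
Tool frame: the origin (TCP) lies between the finger pads; the fingertips stand 19 mm ahead of it and the grasp point (between the pads) is the TCP; x points along the fingers, y is the direction in which the jaws open and shut, and the axes are right-handed (so a half turn about x gives the same grasp; the last joint's range is limited). The gripper opens to 85 mm and grips with 20 to 120 N. Pads are 22 mm wide; open, the fingers measure 114 mm over their backs; the gripper's body (76 mm by 85 mm) begins 54 mm behind the grasp point. The pads swing forward as they close: fully open they stand 13 mm farther back than shut.
Start: joints at [1.307, 0.423, 1.63, -0, 1.089, -0.019], TCP at [0.151, 0.606, 0.25] pointing down, gripper open.
Joint ranges: [-3, 3], [-0.9, 2.11], [0.09, 2.58], [-1.31, 4.45], [0.11, 2.69], [-2.54, 2.54]. Speed limits (rad/s): [2.39, 2.39, 3.01, 3.14, 3.14, 3.14].

INTERFACE

Orientations are given as a unit quaternion [x, y, z, w].
In Python, from rig import manip gives the robot as it stands.
- The arm moves only by the tool send_rows, never from a script. Its argument "commands" is a list of rows, each a list of 7 numbers: the closure, from 0 (fully open) to 1 (shut), then the shift along the tool's x, y, z in cm, then the turn, a rotation vector about the tool's x, y, z in rad. In form: [[gripper, x, y, z, wx, wy, wz], ...]. A call has 1 to 12 rows; each row shifts and turns the commanded pose from where the row before left it, along the tool's axes as they then stand; what a row does not reach is not made up. A row lasts 1/8 s, in which the tool goes at most 62.5 mm and 10.7 degrees, less where a joint would pass 70% of its speed; a pose out of reach is approached as far as the arm can. A call with a gripper value outside its range is refused whole. The fingers move at their own pace and stop on an object; "force" is the grip in N (left out, the last holds). Time passes only in rows, so rows that do not move let the fingers close. It gives the time, the measured TCP pose, the force and the opening at its end, in the units of the state.
- manip.sense(): the state, without advancing time (a new reading comes with each control period).
- manip.capture(name): name is "side" or "top" or "wrist"; returns a dict with "img" (420x560x3 uint8, red, green, blue), "fx", "fy", "cx", "cy" (pixels), "R" (3x3) and "t" (3): a world point X has camera coordinates R X + t; the wrist camera has in their place "hand_eye" (4x4, takes a point from camera to tool coordinates, whose origin is the TCP and whose axes are the tool frame's). Camera axes: x right, y down, z forward; pixel columns grow to the right and rows downward; lengths in m; the calibration is good to about 2 mm. A picture is of the moment at which its call begins: read the wrist's pose just before it. There is no depth.
- manip.hand_in(): hands the job in, once; it reports no verdict.
The state is a dict: "clock": time; "q": joint angles; "joint_vel": joint speeds; "joint_torque": joint torques, N m; "position": TCP position; "tcp_rot": TCP orientation; "ft_force": force on the tool from outside, world axes, zero at the start; "torque": the same for the moment, N m; "grip_width": finger opening in m.
Only numpy, scipy, OpenCV 4.12 (cv2) and the standard library are available. Lean on these libraries where they do the work, as an engineer would, in place of code of your own. Each camera call takes 0.05 s, during which the arm holds its last target. There are 200 camera calls.

## Working session

There is one attempt and no reset: what is moved stays moved. The work goes in short steps, Python scripts to look and compute and a tool call to move; the robot and the scene stay as the last step left them, time stands still between calls to the robot, and variables do not carry over. Pictures are saved under pics/ and viewed, on a budget of 10 in all, crops included, one or two more only if the job needs it, and the job is handed in when it is done.

Besides the shell and the picture viewer there is one more tool, called as name([rows], argument=value, ...), one row to a line, values as JSON. send_rows: Moves the arm, as the interface text tells. Its arguments: {"type":"object","properties":{"commands":{"type":"array","items":{"type":"array","items":{"type":"number"}}},"force":{"type":"number"}},"required":["commands"]}

```bash
mkdir -p pics; ls
cat > h.py <<'E'
import numpy as np,cv2
from rig import manip
from scipy.spatial.transform import Rotation as Ro
def snap(n,f):
    s=manip.sense();c=manip.capture(n);cv2.imwrite(f'pics/{f}.png',cv2.cvtColor(c['img'],cv2.COLOR_RGB2BGR))
    if n=='wrist':
        T=np.eye(4);T[:3,:3]=Ro.from_quat(s['tcp_rot']).as_matrix();T[:3,3]=s['position'];T=T@np.array(c['hand_eye']);c['R']=T[:3,:3].T;c['t']=-T[:3,:3].T@T[:3,3]
    np.savez(f'pics/{f}.npz',**{k:c[k] for k in('img','fx','fy','cx','cy','R','t')});return c
def load(f): return dict(np.load(f'pics/{f}.npz'))
def ray(c,u,v):
    R=np.array(c['R']);d=R.T@np.array([(u-c['cx'])/c['fx'],(v-c['cy'])/c['fy'],1]);return -R.T@np.array(c['t']),d
def onz(c,u,v,z):
    o,d=ray(c,u,v);return np.round(o+d*(z-o[2])/d[2],4)
def proj(c,X):
    p=np.array(c['R'])@np.array(X)+np.array(c['t']);return np.round([c['fx']*p[0]/p[2]+c['cx'],c['fy']*p[1]/p[2]+c['cy']],1)
E
python3 - <<'E'
from h import *
import json
for n in('side','top'):
    c=snap(n,n+'0');R=np.array(c['R']);print(n,c['fx'],-R.T@np.array(c['t']),R[2])
a=cv2.imread('pics/side0.png');b=cv2.imread('pics/top0.png')
s=manip.sense();print(s)
E
```

```text
pics
side 389.12540739193 [ 0.26899404 -0.61890472  0.88405212] [ 0.21413527  0.69954746 -0.68174734]
top 527.4528445493233 [0.37614179 0.13813444 1.6369463 ] [ 0.07448318  0.00703536 -0.99719745]
{'clock': 0.1, 'q': array([ 1.30703098e+00,  4.23750114e-01,  1.63062358e+00, -1.73200320e-05,
        1.08859350e+00, -1.89924042e-02]), 'joint_vel': array([-0.00123639, -0.00156328,  0.00154671, -0.00051395,  0.00046622,
        0.00083279]), 'joint_torque': array([ 1.40110251e-04, -5.58425438e+01, -2.82447410e+01, -8.15923977e-05,
        3.06591399e-03, -2.98433883e-05]), 'position': array([0.15131174, 0.6059214 , 0.2496284 ]), 'tcp_rot': array([ 0.08583969,  0.701881  , -0.08680347,  0.70175478]), 'ft_force': array([-0.65558451,  0.21357777, -0.38582939]), 'torque': array([-3.95603162e-02, -5.76705508e-05, -5.32979936e-02]), 'grip_width': 0.08541107759027217}
```

View pics/top0.png

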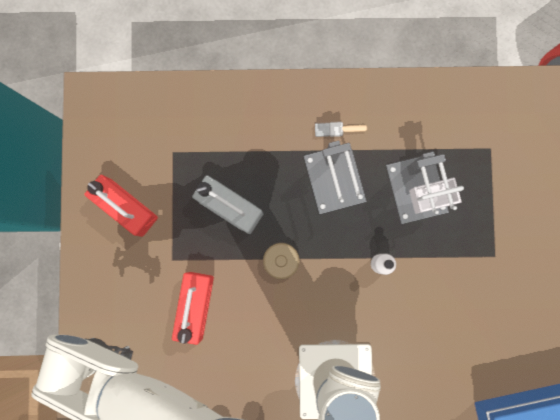

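View pics/side0.png

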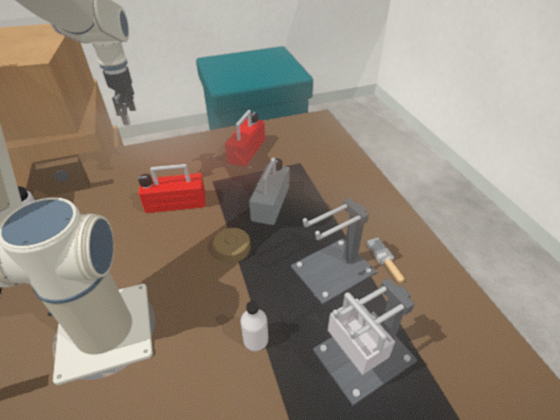

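The top view shows the grey canister at (228,205) with its black cap at (204,189). The lookalikes are red cans at (122,205) and (193,308). The empty stand is at (335,180), the pail stand at (420,187), the casting at (281,261), the flask at (384,264) and the brush at (340,129). In the side view the grey can is at (270,195). I choose the grey can and check it in one close crop.

Run:
```python
from h import *
a=cv2.imread('pics/top0.png')[150:260,180:380];b=cv2.imread('pics/side0.png')[145:300,240:400]
cv2.imwrite('pics/crop1.png',np.vstack([cv2.resize(a,(600,330),interpolation=cv2.INTER_CUBIC),np.pad(cv2.resize(b,(270,262),interpolation=cv2.INTER_CUBIC),((0,0),(0,330),(0,0)))]))
```

```text
(no output)
```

View pics/crop1.png

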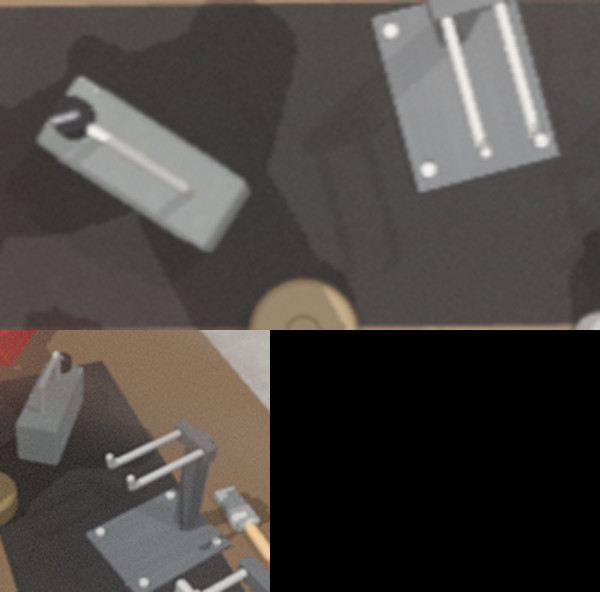

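The crop confirms the grey tank. Its black cap sits beyond the bar end, with the rib pointing left. The bar ends are at about (211,194) and (243,213) in top-view pixels, and the empty stand's tips at (342,201) and (360,195). Next, coordinates.

Run:
```python
from h import *
c=load('top0')
P=lambda x,y,z:onz(c,180+x/3-.33,150+y/3-.33,z)
e1,e2=P(93,132,.15),P(188,190,.15);cap=P(73,118,.118);rib=P(50,123,.12)
print('bar',e1,e2,np.linalg.norm(e1-e2),'cap',cap,'rib',rib)
d=e1-e2;print('yaw',np.arctan2(d[1],d[0]),'capdist',np.linalg.norm((cap-(e1+e2)/2)[:2]),'ribyaw',np.arctan2(*(rib-cap)[1::-1]))
t1,t2=P(487,152,.232),P(541,134,.232);p1,p2=P(449,22,.212),P(502,8,.212)
m=(t1+t2)/2;v=t1-t2;print('tips',t1,t2,np.linalg.norm(v));print('yaws',np.arctan2(-v[0],v[1]), [np.arctan2(*(q)[1::-1]) for q in(p1-t1,p2-t2)])
# base bolts
for b in((390,31),(429,170),(541,139)):print(P(*b,.01))
s=load('side0');
for n,X in(('t1',t1),('t2',t2),('e1',e1),('e2',e2),('cap',cap)):print(n,proj(s,X))
for k,X in (('cast',onz(c,281,261,.046)),('flask',onz(c,384,264,.15)),('pail',onz(c,435,195,.22)),('brush',onz(c,340,129,.02))):print(k,X)
```

```text
bar [0.557 0.356 0.15 ] [0.5009 0.2662 0.15  ] 0.10588319035616561 cap [0.5747 0.38   0.118 ] rib [0.5698 0.4019 0.12  ]
yaw 1.0123972316909249 capdist 0.08270593993178482 ribyaw 1.7909152474864194
tips [ 0.525  -0.0078  0.232 ] [ 0.5406 -0.0562  0.232 ] 0.050851941949152726
yaws 0.31180063400383606 [np.float64(0.2445909911168222), np.float64(0.25035067671077404)]
[0.676  0.0675 0.01  ]
[0.5305 0.0293 0.01  ]
[ 0.5614 -0.0868  0.01  ]
t1 [304.1 218.7]
t2 [317.9 231.1]
e1 [271.9 159.1]
e2 [263.  179.4]
cap [275.  161.9]
cast [0.3635 0.1596 0.046 ]
flask [ 0.3529 -0.1306  0.15  ]
pail [ 0.5379 -0.2598  0.22  ]
brush [ 0.7705 -0.0278  0.02  ]
```

```bash
cat >> h.py <<'E'
def go(x,y,z,jaw=None):
    s=manip.sense();R=Ro.from_quat(s['tcp_rot']).as_matrix();d=R.T@(np.array([x,y,z])-s['position'])*100
    j=np.arctan2(R[1,1],R[0,1]);print('t',s['clock'],'pos',np.round(s['position'],4),'jaw',round(j,3),'toolx',np.round(R[:,0],3),'q',np.round(s['q'],2),'w',round(float(s['grip_width']),4),'F',np.round(s['ft_force'],1))
    print('shift cm',np.round(d,2),end=' ')
    if jaw is not None:
        w=-(jaw-j);w=(w+np.pi/2)%np.pi-np.pi/2;print('wx (mod pi)',round(w,3))
    else: print()
E
python3 - <<'E'
from h import *
go(.575,.38,.26,-.16)
E
```

```text
t 0.1 pos [0.1513 0.6059 0.2496] jaw 1.326 toolx [-0.    -0.001 -1.   ] q [ 1.31  0.42  1.63 -0.    1.09 -0.02] w 0.0854 F [-0.7  0.2 -0.4]
shift cm [ -1.02 -11.65  46.58] wx (mod pi) 1.486
```

send_rows([
  [0, -0.1, -1.165, 4.66, 0, 0, 0],
  [0, -0.1, -1.165, 4.66, 0, 0, 0],
  [0, -0.1, -1.165, 4.66, 0, 0, 0],
  [0, -0.1, -1.165, 4.66, 0, 0, 0],
  [0, -0.1, -1.165, 4.66, 0, 0, 0],
  [0, -0.1, -1.165, 4.66, 0, 0, 0],
  [0, -0.1, -1.165, 4.66, 0, 0, 0],
  [0, -0.1, -1.165, 4.66, 0, 0, 0],
  [0, -0.1, -1.165, 4.66, 0, 0, 0],
  [0, -0.1, -1.165, 4.66, 0, 0, 0],
])

```text
clock: 1.35
position: [0.5764, 0.3794, 0.2599]
tcp_rot: [0.086, 0.702, -0.087, 0.702]
ft_force: [0.3, -0.1, -0.1]
grip_width: 0.0855
```

send_rows([
  [0, 0, 0, 0, 0.165, 0, 0],
  [0, 0, 0, 0, 0.165, 0, 0],
  [0, 0, 0, 0, 0.165, 0, 0],
  [0, 0, 0, 0, 0.165, 0, 0],
  [0, 0, 0, 0, 0.165, 0, 0],
  [0, 0, 0, 0, 0.165, 0, 0],
  [0, 0, 0, 0, 0.165, 0, 0],
  [0, 0, 0, 0, 0.165, 0, 0],
  [0, 0, 0, 0, 0.165, 0, 0],
  [0, 0, 0, 0, 0, 0, 0],
  [0, 0, 0, 0, 0, 0, 0],
])

```text
clock: 2.72
position: [0.5752, 0.3803, 0.26]
tcp_rot: [-0.537, -0.46, 0.538, -0.46]
ft_force: [-0.8, 0.0, -0.5]
grip_width: 0.0854
```

Run:
```python
from h import *
go(.575,.38,.26,-.16)
c=snap('wrist','w1')
for X in([.575,.38,.12],[.557,.356,.15],[.501,.266,.15]):print(proj(c,X))
```

```text
t 2.725 pos [0.5752 0.3803 0.26  ] jaw -0.156 toolx [-0. -0. -1.] q [ 0.57  0.51  1.47 -0.    1.17  0.72] w 0.0854 F [-0.8  0.  -0.5]
shift cm [ 0.   -0.02  0.03] wx (mod pi) 0.004
[282.2 205.5]
[265.5 246.5]
[223.2 340.9]
```

View pics/w1.png

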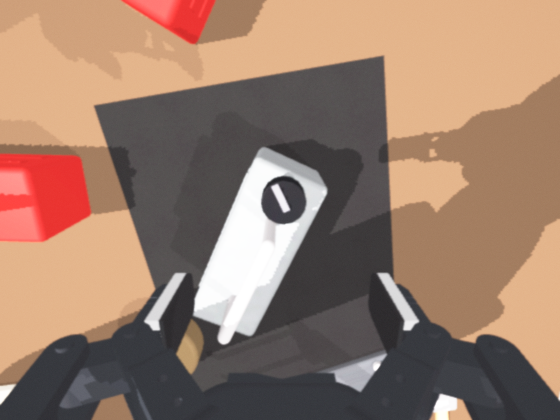

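The wrist view shows the cap at (284,200) with the rib pointing up-left, and the bar running from (269,240) to (225,337). I measure all of these by mask.

Run:
```python
from h import *
c=load('w1');g=cv2.cvtColor(c['img'],cv2.COLOR_RGB2GRAY)
m=np.zeros_like(g);m[165:235,250:320]=(g[165:235,250:320]<90)
n,l,st,ce=cv2.connectedComponentsWithStats(m)
k=l[200,268] or l[200,300];
ys,xs=np.where(l==l[205,300]);cnt=np.stack([xs,ys],1).astype(np.float32);(u,v),r=cv2.minEnclosingCircle(cnt);print('circle',u,v,r,onz(c,u,v,.12),'h radius',np.linalg.norm(onz(c,u,v,.12)-onz(c,u+r,v,.12)))
yy,xx=np.mgrid[:420,:560];b=(g>130)&((xx-u)**2+(yy-v)**2<(r-2)**2)
ys,xs=np.where(b);P=np.array([onz(c,x,y,.123)[:2] for x,y in zip(xs,ys)]);C=onz(c,u,v,.12)[:2]
w,V=np.linalg.eigh(np.cov((P-P.mean(0)).T));d=V[:,1]*np.sign(V[:,1]@(P.mean(0)-C));print('rib n',len(P),'mean-C',P.mean(0)-C,'yaw axis',np.arctan2(d[1],d[0]))
e1,e2=onz(c,269,240,.15),onz(c,226,337,.15);print(e1,e2,np.arctan2(*(e1-e2)[1::-1]))
# tank outline -> yaw
hsv=cv2.cvtColor(c['img'],cv2.COLOR_RGB2HSV)
t=((g>150)&(hsv[...,1]<40)).astype(np.uint8);t[345:]=0
n,l,st,ce=cv2.connectedComponentsWithStats(t);k=l[250,235];print(st[k]);cn=cv2.findContours((l==k).astype(np.uint8),0,2)[0][0]
Q=np.array([onz(c,*p[0],.09)[:2] for p in cn],np.float32)*1000;print(cv2.minAreaRect(Q))
```

```text
circle 283.2256164550781 199.4207305908203 23.421918869018555 [0.5768 0.3855 0.12  ] h radius 0.021044714300745494
rib n 245 mean-C [-0.0023      0.00282122] yaw axis 1.847267691861628
[0.5609 0.3614 0.15  ] [0.5046 0.27   0.15  ] 1.0187141503462858
[  194   148   133   197 11936]
((529.9845581054688, 315.3497314453125), (231.26266479492188, 80.71955108642578), 56.417720794677734)
```

Run:
```python
from h import *
go(.577,.3855,.114,-.156)
```

```text
t 2.775 pos [0.5752 0.3803 0.2601] jaw -0.156 toolx [-0. -0. -1.] q [ 0.57  0.51  1.47 -0.    1.17  0.72] w 0.0856 F [-0.1  0.2  0.4]
shift cm [14.61  0.1  -0.54] wx (mod pi) -0.0
```

send_rows([
  [0, 3, 0.1, -0.54, 0, 0, 0],
  [0, 3, 0, 0, 0, 0, 0],
  [0, 3, 0, 0, 0, 0, 0],
  [0, 2.5, 0, 0, 0, 0, 0],
  [0, 1.6, 0, 0, 0, 0, 0],
  [0, 1.0, 0, 0, 0, 0, 0],
  [0, 0.5, 0, 0, 0, 0, 0],
  [0, 0, 0, 0, 0, 0, 0],
  [0.3, 0, 0, 0, 0, 0, 0],
  [0.6, 0, 0, 0, 0, 0, 0],
  [0.8, 0, 0, 0, 0, 0, 0],
], force=40)

```text
clock: 4.15
position: [0.5778, 0.3857, 0.1151]
tcp_rot: [0.539, 0.459, -0.538, 0.459]
ft_force: [2.1, -0.4, 3.1]
grip_width: 0.041
```

send_rows([
  [0.9, 0, 0, 0, 0, 0, 0],
  [1, 0, 0, 0, 0, 0, 0],
  [1, 0, 0, 0, 0, 0, 0],
  [1, 0, 0, 0, 0, 0, 0],
  [1, 0, 0, 0, 0, 0, 0],
])

```text
clock: 4.78
position: [0.5777, 0.3858, 0.115]
tcp_rot: [0.539, 0.459, -0.538, 0.459]
ft_force: [1.0, -0.8, 6.0]
grip_width: 0.0405
```

send_rows([
  [1, 0, 0, 0, 0.08, 0, 0],
  [1, 0, 0, 0, 0.08, 0, 0],
  [1, 0, 0, 0, 0.08, 0, 0],
  [1, 0, 0, 0, 0.08, 0, 0],
  [1, 0, 0, 0, 0.08, 0, 0],
  [1, 0, 0, 0, 0.08, 0, 0],
  [1, 0, 0, 0, 0.08, 0, 0],
  [1, 0, 0, 0, 0.08, 0, 0],
  [1, 0, 0, 0, 0.08, 0, 0],
])

```text
clock: 5.9
position: [0.579, 0.3851, 0.1154]
tcp_rot: [0.667, 0.239, -0.664, 0.239]
ft_force: [5.4, -4.7, 5.6]
grip_width: 0.0409
```

Run:
```python
from h import *
go(.577,.3855,.114,-1.0);print(manip.sense()['torque'])
```

```text
t 5.9 pos [0.579  0.3851 0.1154] jaw -0.881 toolx [ 0.004  0.    -1.   ] q [ 0.57  0.68  1.54 -0.    0.92  1.45] w 0.0409 F [ 5.4 -4.7  5.6]
shift cm [ 0.14 -0.16  0.13] wx (mod pi) 0.119
[-0.94233184 -0.9758255   0.05511302]
```

send_rows([
  [1, 0, 0, 0, 0.06, 0, 0],
  [1, 0, 0, 0, 0.06, 0, 0],
  [1, 0, 0, 0, 0.0, 0, 0],
])

```text
clock: 6.28
position: [0.5786, 0.3853, 0.1152]
tcp_rot: [0.679, 0.199, -0.677, 0.199]
ft_force: [4.2, -3.5, 5.0]
grip_width: 0.0402
```

Run:
```python
from h import *
go(.577,.3855,.114,-1.0);print(manip.sense()['torque'])
```

```text
t 6.275 pos [0.5786 0.3853 0.1152] jaw -1.0 toolx [ 0.003  0.    -1.   ] q [ 0.57  0.68  1.54 -0.    0.92  1.57] w 0.0402 F [ 4.2 -3.5  5. ]
shift cm [ 0.12 -0.11  0.13] wx (mod pi) 0.0
[-0.5628065  -0.71047111 -0.02162   ]
```

send_rows([
  [1, 0, 0, 0, 0.05, 0, 0],
  [1, 0, 0, 0, 0.05, 0, 0],
])

```text
clock: 6.52
position: [0.578, 0.3851, 0.115]
tcp_rot: [0.688, 0.165, -0.687, 0.165]
ft_force: [1.2, -4.7, 5.5]
grip_width: 0.0404
```

Run:
```python
from h import *
go(.577,.3855,.114,-1.0);print(manip.sense()['torque'])
```

```text
t 6.525 pos [0.578  0.3851 0.115 ] jaw -1.1 toolx [ 0.002 -0.001 -1.   ] q [ 0.57  0.68  1.54 -0.    0.92  1.67] w 0.0404 F [ 1.2 -4.7  5.5]
shift cm [ 0.1  -0.08  0.07] wx (mod pi) -0.1
[-0.58557009 -0.18736251  0.41991178]
```

send_rows([
  [1, 0, 0, 0, 0, 0, 0],
  [0.6, 0, 0, 0, 0, 0, 0],
  [0.2, 0, 0, 0, 0, 0, 0],
  [0, 0, 0, 0, 0, 0, 0],
  [0, -1, 0, 0, 0, 0, 0],
  [0, -3, 0, 0, 0, 0, 0],
  [0, -4, 0, 0, 0, 0, 0],
  [0, -4, 0, 0, 0, 0, 0],
  [0, -2.5, 0, 0, 0, 0, 0],
  [0, 0, 0, 0, 0, 0, 0],
  [0, 0, 0, 0, 0, 0, 0],
])

```text
clock: 7.9
position: [0.5766, 0.3853, 0.2584]
tcp_rot: [-0.687, -0.165, 0.688, -0.165]
ft_force: [1.0, 0.0, -0.1]
grip_width: 0.0855
```

Run:
```python
from h import *
go(.534,.316,.25,-.56)
c=snap('wrist','w2')
print(proj(c,[.577,.3855,.12]))
```

```text
t 7.9 pos [0.5766 0.3853 0.2584] jaw -1.099 toolx [-0.001 -0.001 -1.   ] q [0.57 0.52 1.46 0.   1.17 1.67] w 0.0855 F [ 1.   0.  -0.1]
shift cm [0.85 4.24 6.94] wx (mod pi) -0.539
[281.8 204.2]
```

View pics/w2.png

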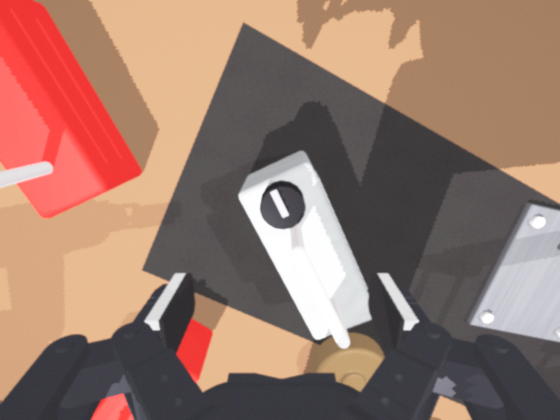

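The rib, from the cap centre at (283,205) towards (276,190), now looks roughly in line with the handle, and the torque rose to 0.42 N m, which suggests the stop. I measure the angle.

Run:
```python
from h import *
c=load('w2');g=cv2.cvtColor(c['img'],cv2.COLOR_RGB2GRAY)
m=np.zeros_like(g);m[172:238,255:312]=(g[172:238,255:312]<90)
n,l,st,ce=cv2.connectedComponentsWithStats(m)
ys,xs=np.where(l==l[212,270]);(u,v),r=cv2.minEnclosingCircle(np.stack([xs,ys],1).astype(np.float32));C=onz(c,u,v,.12);print('circle',u,v,r,C)
yy,xx=np.mgrid[:420,:560];b=(g>130)&((xx-u)**2+(yy-v)**2<(r-2)**2)
ys,xs=np.where(b);P=np.array([onz(c,x,y,.123)[:2] for x,y in zip(xs,ys)])
w,V=np.linalg.eigh(np.cov((P-P.mean(0)).T));d=V[:,1]*np.sign(V[:,1]@(P.mean(0)-C[:2]));print('rib yaw',np.arctan2(d[1],d[0]),len(P))
e1,e2=onz(c,296,240,.15),onz(c,343,340,.15);print(e1,e2,np.arctan2(*(e1-e2)[1::-1]))
# tank top long edges via Hough
hsv=cv2.cvtColor(c['img'],cv2.COLOR_RGB2HSV);t=((g>120)&(hsv[...,1]<40)).astype(np.uint8);t[330:]=0
n,l,st,ce=cv2.connectedComponentsWithStats(t);k=l[260,330];cn=cv2.findContours((l==k).astype(np.uint8),0,2)[0][0]
Q=np.array([onz(c,*p[0],.09)[:2] for p in cn],np.float32)*1000
for p in (cv2.approxPolyDP(cn,3,True)[:,0]):print(p,onz(c,*p,.09)[:2])
```

```text
circle 279.5 209.5 349.30010986328125 [0.5716 0.385  0.12  ]
rib yaw 2.256388071414646 120964
[0.5631 0.3652 0.15  ] [0.493  0.2784 0.15  ] 0.8914361565072734
[298 151] [0.6224 0.3914]
[249 174] [0.5815 0.4232]
[238 198] [0.5547 0.4227]
[308 329] [0.4477 0.2852]
[347 329] [0.4682 0.2449]
[371 319] [0.4927 0.2277]
[367 287] [0.5264 0.2543]
[319 177] [0.6096 0.3616]
[306 154] [0.6233 0.3834]
```

Run:
```python
from h import *
c=load('w2');g=cv2.cvtColor(c['img'],cv2.COLOR_RGB2GRAY)
m=np.zeros_like(g);m[172:238,255:312]=(g[172:238,255:312]<90)
n,l,st,ce=cv2.connectedComponentsWithStats(m)
k=1+np.argmax(st[1:,4]);ys,xs=np.where(l==k);(u,v),r=cv2.minEnclosingCircle(np.stack([xs,ys],1).astype(np.float32));C=onz(c,u,v,.12);print('circle',st[k],u,v,r,C)
u,v,r=283,205,22.5;C=onz(c,u,v,.12);print(C)
yy,xx=np.mgrid[:420,:560];b=(g>130)&((xx-u)**2+(yy-v)**2<(r-3)**2)
n,l,st,ce=cv2.connectedComponentsWithStats(b.astype(np.uint8));k=1+np.argmax(st[1:,4]);ys,xs=np.where(l==k);print(st[k])
P=np.array([onz(c,x,y,.122)[:2] for x,y in zip(xs,ys)])
w,V=np.linalg.eigh(np.cov((P-P.mean(0)).T));d=V[:,1]*np.sign(V[:,1]@(P.mean(0)-C[:2]));print('rib yaw',np.arctan2(d[1],d[0]),w)
print(onz(c,319,390*0+177,.09))
```

```text
circle [ 261  181   43   47 1083] 282.72601318359375 204.17808532714844 23.337940216064453 [0.5774 0.3847 0.12  ]
[0.5768 0.3841 0.12  ]
[270 189  19  29 257]
rib yaw 0.9054395638279412 [4.87362368e-06 6.29339991e-05]
[0.6096 0.3616 0.09  ]
```

The rib is at 0.905 rad and the tank at about 0.90 rad, so the cap is shut. The tank turned about 0.1 rad with it. Next, grasp the bar at (0.527, 0.321).

Run:
```python
from h import *
go(.527,.321,.151,-.67)
```

```text
t 7.95 pos [0.5764 0.3852 0.2578] jaw -1.099 toolx [-0.002 -0.001 -1.   ] q [0.57 0.52 1.46 0.   1.17 1.67] w 0.0856 F [-0.3 -0.3 -0.7]
shift cm [10.7   3.47  7.29] wx (mod pi) -0.429
```

send_rows([
  [0, 0, 1.74, 3.65, 0, 0, 0],
  [0, 0, 1.74, 3.65, 0, 0, 0],
  [0, 0, 0, 0, -0.143, 0, 0],
  [0, 0, 0, 0, -0.143, 0, 0],
  [0, 0, 0, 0, -0.143, 0, 0],
  [0, 3, 0, 0, 0, 0, 0],
  [0, 3, 0, 0, 0, 0, 0],
  [0, 2.5, 0, 0, 0, 0, 0],
  [0, 1.6, 0, 0, 0, 0, 0],
  [0, 0.6, 0, 0, 0, 0, 0],
  [0, 0, 0, 0, 0, 0, 0],
])

```text
clock: 9.32
position: [0.528, 0.3214, 0.1522]
tcp_rot: [-0.636, -0.308, 0.637, -0.308]
ft_force: [0.1, -0.2, -0.0]
grip_width: 0.0855
```

send_rows([
  [0.3, 0, 0, 0, 0, 0, 0],
  [0.5, 0, 0, 0, 0, 0, 0],
  [0.7, 0, 0, 0, 0, 0, 0],
  [0.8, 0, 0, 0, 0, 0, 0],
  [0.9, 0, 0, 0, 0, 0, 0],
  [1, 0, 0, 0, 0, 0, 0],
  [1, 0, 0, 0, 0, 0, 0],
  [1, 0, 0, 0, 0, 0, 0],
], force=60)

```text
clock: 10.32
position: [0.5278, 0.3216, 0.1526]
tcp_rot: [-0.637, -0.308, 0.637, -0.308]
ft_force: [-3.7, 1.0, 5.2]
grip_width: 0.0097
```

Run:
```python
from h import *
go(.527,.321,.27,-.67)
```

```text
t 10.325 pos [0.5278 0.3216 0.1526] jaw -0.67 toolx [-0.  0. -1.] q [0.53 0.53 1.71 0.   0.9  1.2 ] w 0.0097 F [-3.7  1.   5.2]
shift cm [-11.74  -0.03   0.09] wx (mod pi) 0.0
```

send_rows([
  [1, -0.5, 0, 0, 0, 0, 0],
  [1, -1, 0, 0, 0, 0, 0],
  [1, -1.5, 0, 0, 0, 0, 0],
  [1, -2, 0, 0, 0, 0, 0],
  [1, -2, 0, 0, 0, 0, 0],
  [1, -2, 0, 0, 0, 0, 0],
  [1, -1.5, 0, 0, 0, 0, 0],
  [1, -1, 0, 0, 0, 0, 0],
  [1, -0.5, 0, 0, 0, 0, 0],
  [1, 0, 0, 0, 0, 0, 0],
  [1, 0, 0, 0, 0, 0, 0],
])

```text
clock: 11.7
position: [0.5276, 0.3212, 0.2716]
tcp_rot: [-0.636, -0.308, 0.637, -0.308]
ft_force: [-0.5, -0.5, -8.2]
grip_width: 0.0099
```

Run:
```python
from h import *
go(.46,-.05,.27,.258)
```

```text
t 11.7 pos [0.5276 0.3212 0.2716] jaw -0.67 toolx [-0.001 -0.001 -1.   ] q [ 0.53  0.39  1.63 -0.    1.12  1.2 ] w 0.0099 F [-0.5 -0.5 -8.2]
shift cm [ 0.19 17.75 33.29] wx (mod pi) -0.928
```

send_rows([
  [1, 0, 0, 0, -0.058, 0, 0],
  [1, 0, 0, 0, -0.116, 0, 0],
  [1, 0, 0, 0, -0.116, 0, 0],
  [1, 0, 0, 0, -0.116, 0, 0],
  [1, 0, 0, 0, -0.116, 0, 0],
  [1, 0, 0, 0, -0.116, 0, 0],
  [1, 0, 0, 0, -0.116, 0, 0],
  [1, 0, 0, 0, -0.116, 0, 0],
  [1, 0, 0, 0, -0.058, 0, 0],
  [1, 0, 0, 0, 0, 0, 0],
])

```text
clock: 12.95
position: [0.5277, 0.3212, 0.2716]
tcp_rot: [0.431, 0.56, -0.432, 0.56]
ft_force: [-0.7, -0.9, -7.5]
grip_width: 0.0099
```

Run:
```python
from h import *
go(.43,.15,.27,.258);go(.43+.0976,-.05+.171,.27)
```

```text
t 12.95 pos [0.5277 0.3212 0.2716] jaw 0.257 toolx [-0.001 -0.001 -1.   ] q [ 0.53  0.39  1.63 -0.    1.12  0.27] w 0.0099 F [-0.7 -0.9 -7.5]
shift cm [  0.18 -13.81  14.07] wx (mod pi) -0.001
t 12.95 pos [0.5277 0.3212 0.2716] jaw 0.257 toolx [-0.001 -0.001 -1.   ] q [ 0.53  0.39  1.63 -0.    1.12  0.27] w 0.0099 F [-0.7 -0.9 -7.5]
shift cm [ 0.17 -5.11 19.36]
```

send_rows([
  [1, 0, -0.8, 0.8, 0, 0, 0],
  [1, 0, -1.6, 1.65, 0, 0, 0],
  [1, 0, -2, 2, 0, 0, 0],
  [1, 0, -2, 2, 0, 0, 0],
  [1, 0, -2, 2, 0, 0, 0],
  [1, 0, -2, 2.1, 0, 0, 0],
  [1, 0, -1.8, 1.8, 0, 0, 0],
  [1, 0, -1.0, 1.2, 0, 0, 0],
  [1, 0, -0.6, 0.5, 0, 0, 0],
  [1, 0, 0, 0, 0, 0, 0],
])

```text
clock: 14.2
position: [0.4304, 0.1502, 0.2725]
tcp_rot: [0.432, 0.56, -0.432, 0.56]
ft_force: [0.1, -0.2, -7.5]
grip_width: 0.0099
```

send_rows([
  [1, 0, 0, 1, 0, 0, 0],
  [1, 0, -0.2, 2, 0, 0, 0],
  [1, 0, -0.3, 2.5, 0, 0, 0],
  [1, 0, -0.3, 2.5, 0, 0, 0],
  [1, 0, -0.3, 2.5, 0, 0, 0],
  [1, 0, -0.3, 2.5, 0, 0, 0],
  [1, 0, -0.3, 2.5, 0, 0, 0],
  [1, 0, -0.3, 2.5, 0, 0, 0],
  [1, 0, -0.2, 1.5, 0, 0, 0],
  [1, 0, 0, 0.6, 0, 0, 0],
  [1, 0, 0, 0, 0, 0, 0],
  [1, 0, 0, 0, 0, 0, 0],
])

```text
clock: 15.7
position: [0.4603, -0.049, 0.2723]
tcp_rot: [0.431, 0.56, -0.431, 0.56]
ft_force: [-0.3, 0.0, -7.9]
grip_width: 0.0099
```

Run:
```python
from h import *
go(.46,-.05,.27,.258)
c=snap('wrist','w3');d=snap('side','s3')
for X in([.525,-.008,.232],[.541,-.056,.232]):print(proj(c,X),proj(d,X))
a=cv2.imread('pics/w3.png');b=cv2.resize(cv2.imread('pics/s3.png')[120:330,200:440],(480,420))[:, :240*2]
cv2.imwrite('pics/v3.png',cv2.resize(np.hstack([a,b]),(800,323)))
```

```text
t 15.7 pos [ 0.4603 -0.049   0.2723] jaw 0.259 toolx [-0.  0. -1.] q [-0.13  0.15  1.95  0.    1.03 -0.39] w 0.0099 F [-0.3  0.  -7.9]
shift cm [ 0.23 -0.05  0.09] wx (mod pi) 0.001
[410.8 219.9] [304.1 218.8]
[404.9 295.8] [318. 231.]
```

View pics/v3.png

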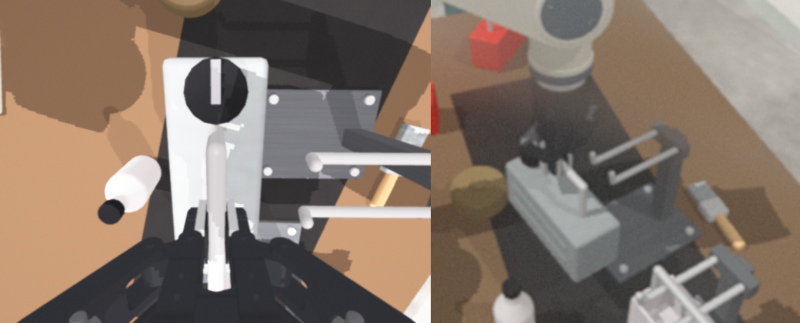

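The wrist view (left) shows the prong tips at full-size pixels of about (409,209) and (398,283), the cap at (281,118) with its rib still in line, and the flask clear. The side view shows the can upright in front of the tips. Next I find the tips in the wrist view and check the grip position.

Run:
```python
from h import *
c=load('w3');s=load('s3');p=np.array([.4603,-.049,.2723]);a=.259;X=np.array([np.cos(a),np.sin(a),0]);Y=np.array([-X[1],X[0],0])
print('tcp px',proj(c,p),'cap centre',onz(c,281,118,p[2]-.03), 'expected',p+.082*Y-[0,0,.03])
g=cv2.cvtColor(c['img'],cv2.COLOR_RGB2GRAY)
for (x0,y0) in((409,209),(398,283)):
    sub=(g[y0-22:y0+22,x0-20:x0+60]>150).astype(np.uint8);print(x0-20,y0-22);
    n,l,st,ce=cv2.connectedComponentsWithStats(sub);k=1+np.argmax(st[1:,4]);print(st[k],'rows at col+10,40:',[ (y0-22+np.where(l[:,j]==k)[0][[0,-1]]).tolist() for j in(16,20,24,45,70) if (l[:,j]==k).any()])
```

```text
tcp px [283.4 295.4] cap centre [0.439  0.0272 0.2423] expected [0.43929865 0.03026502 0.2423    ]
389 187
[   8   11   72   33 1394] rows at col+10,40: [[198, 222], [198, 223], [198, 223], [198, 214], [198, 214]]
378 261
[   0    0   80   44 2327] rows at col+10,40: [[268, 295], [268, 297], [268, 296], [268, 304], [261, 304]]
```

Run:
```python
from h import *
c=load('w3');s=load('s3');t=load('top0')
for z in(.222,.227,.232):
    A,B=onz(c,409,210.5,z),onz(c,399,282,z);v=A-B;a=np.arctan2(-v[0],v[1]);m=(A+B)/2
    print(z,A,B,np.linalg.norm(v),'yaw',a,'rest',m+.034*np.array([np.cos(.26),np.sin(.26),0]),'top px',proj(t,A),proj(t,B),'side px',proj(s,A),proj(s,B))
g=cv2.cvtColor(s['img'],cv2.COLOR_RGB2GRAY)
# side tips: view crop scale 2 then .769: px
for u,v in((593,159),(611,178)):print('side view tips',200+(u-431)/.769/2,120+v/.769/2)
```

```text
0.222 [ 0.5269 -0.0051  0.222 ] [ 0.5396 -0.0525  0.222 ] 0.04907188604486278 yaw 0.26178380364190484 rest [ 0.56610726 -0.02005926  0.222     ] top px [340.6 200. ] [358.1 195.2] side px [304.3 220.7] [316.7 233.1]
0.227 [ 0.5244 -0.004   0.227 ] [ 0.5367 -0.0501  0.227 ] 0.04771268175233918 yaw 0.2607373991719287 rest [ 0.56340726 -0.01830926  0.227     ] top px [340.4 200.8] [357.5 196. ] side px [303.2 219.2] [315.2 231.2]
0.232 [ 0.5218 -0.003   0.232 ] [ 0.5337 -0.0477  0.232 ] 0.04625689137847459 yaw 0.2601846226587068 rest [ 0.56060726 -0.01660926  0.232     ] top px [340.2 201.5] [356.9 196.9] side px [302.1 217.7] [313.7 229.3]
side view tips 305.33159947984393 223.38101430429128
side view tips 317.0351105331599 235.73472041612484
```

send_rows([
  [1, 0.8, 0, 0, 0, 0, 0],
  [1, 1.2, 0, 0, 0, 0, 0],
  [1, 0.5, 0, 0, 0, 0, 0],
  [1, 0, 0.6, 0, 0, 0, 0],
  [1, 0, 1.2, 0, 0, 0, 0],
  [1, 0, 1.5, 0, 0, 0, 0],
  [1, 0, 1.5, 0, 0, 0, 0],
  [1, 0, 1.2, 0, 0, 0, 0],
  [1, 0, 0.5, 0, 0, 0, 0],
  [1, 0, 0, 0, 0, 0, 0],
])

```text
clock: 17.05
position: [0.5233, -0.0329, 0.2472]
tcp_rot: [0.431, 0.56, -0.432, 0.56]
ft_force: [-0.0, 0.1, -7.5]
grip_width: 0.0095
```

Run:
```python
from h import *
go(.566,-.0205,.2475,.26)
d=snap('side','s4');cv2.imwrite('pics/v4.png',cv2.resize(d['img'][150:290,230:390,::-1],(640,560),interpolation=cv2.INTER_CUBIC))
```

```text
t 17.05 pos [ 0.5233 -0.0329  0.2472] jaw 0.258 toolx [-0. -0. -1.] q [-0.09  0.28  1.85 -0.    1.01 -0.34] w 0.0095 F [-0.   0.1 -7.5]
shift cm [-0.04  4.45 -0.11] wx (mod pi) -0.002
```

View pics/v4.png

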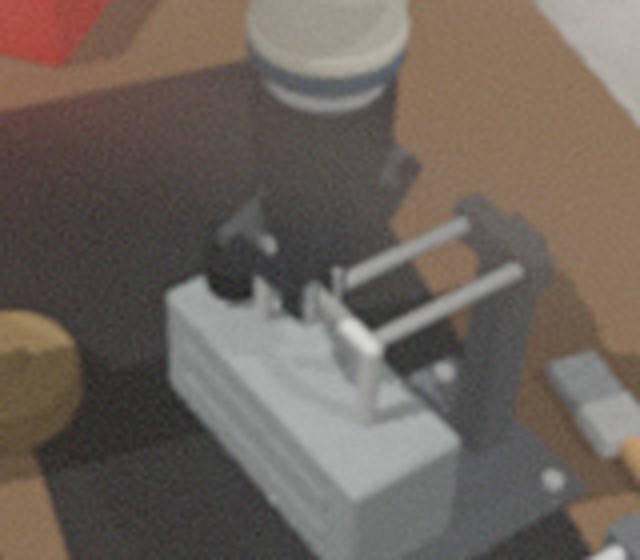

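The side crop shows the bar just short of the tips, both prongs lined up with the opening under the handle, and the can upright. Going on.

send_rows([
  [1, 0, 0.5, 0, 0, 0, 0],
  [1, 0, 0.8, 0, 0, 0, 0],
  [1, 0, 0.9, 0, 0, 0, 0],
  [1, 0, 0.9, 0, 0, 0, 0],
  [1, 0, 0.8, 0, 0, 0, 0],
  [1, 0, 0.55, -0.1, 0, 0, 0],
  [1, 0, 0, 0, 0, 0, 0],
  [1, 0, 0, 0, 0, 0, 0],
])

```text
clock: 18.1
position: [0.5657, -0.0207, 0.2472]
tcp_rot: [0.431, 0.56, -0.432, 0.56]
ft_force: [-0.8, 0.2, -8.2]
grip_width: 0.0097
```

send_rows([
  [1, 0.5, 0, 0, 0, 0, 0],
  [1, 0.6, 0, 0, 0, 0, 0],
  [1, 0.5, 0, 0, 0, 0, 0],
  [1, 0.4, 0, 0, 0, 0, 0],
  [1, 0.2, 0, 0, 0, 0, 0],
  [1, 0.1, 0, 0, 0, 0, 0],
  [1, 0, 0, 0, 0, 0, 0],
])

```text
clock: 18.98
position: [0.5661, -0.0207, 0.2244]
tcp_rot: [0.432, 0.56, -0.431, 0.56]
ft_force: [0.6, -0.4, -8.0]
grip_width: 0.0104
```

Not in contact yet (−8 N). Lower in small steps.

send_rows([
  [1, 0.15, 0, 0, 0, 0, 0],
  [1, 0.15, 0, 0, 0, 0, 0],
  [1, 0, 0, 0, 0, 0, 0],
])

```text
clock: 19.35
position: [0.5663, -0.0208, 0.2221]
tcp_rot: [0.432, 0.56, -0.431, 0.56]
ft_force: [-3.1, 1.2, 1.9]
grip_width: 0.0098
```

send_rows([
  [1, 0.1, 0, 0, 0, 0, 0],
  [1, 0.1, 0, 0, 0, 0, 0],
  [1, 0, 0, 0, 0, 0, 0],
])

```text
clock: 19.73
position: [0.5664, -0.0208, 0.2217]
tcp_rot: [0.432, 0.56, -0.431, 0.561]
ft_force: [-8.3, 0.6, 16.3]
grip_width: 0.01
```

The bar rests on the prongs: the force flipped sign at TCP z 0.222, as expected. Relax 2 mm, then open.

send_rows([
  [1, -0.2, 0, 0, 0, 0, 0],
  [1, 0, 0, 0, 0, 0, 0],
  [0.85, 0, 0, 0, 0, 0, 0],
  [0.75, 0, 0, 0, 0, 0, 0],
  [0.6, 0, 0, 0, 0, 0, 0],
  [0.4, 0, 0, 0, 0, 0, 0],
  [0.2, 0, 0, 0, 0, 0, 0],
  [0.2, 0, 0, 0, 0, 0, 0],
])

```text
clock: 20.72
position: [0.566, -0.0207, 0.2213]
tcp_rot: [0.432, 0.56, -0.432, 0.56]
ft_force: [-0.6, 0.5, 0.3]
grip_width: 0.0683
```

Run:
```python
from h import *
go(.566,-.0205,.3,.26)
d=snap('side','s5');cv2.imwrite('pics/v5.png',cv2.resize(d['img'][150:290,230:390,::-1],(640,560),interpolation=cv2.INTER_CUBIC))
```

```text
t 20.725 pos [ 0.566  -0.0207  0.2213] jaw 0.258 toolx [ 0. -0. -1.] q [-0.06  0.37  1.78 -0.    0.98 -0.32] w 0.0683 F [-0.6  0.5  0.3]
shift cm [-7.87  0.   -0.02] wx (mod pi) -0.002
```

View pics/v5.png

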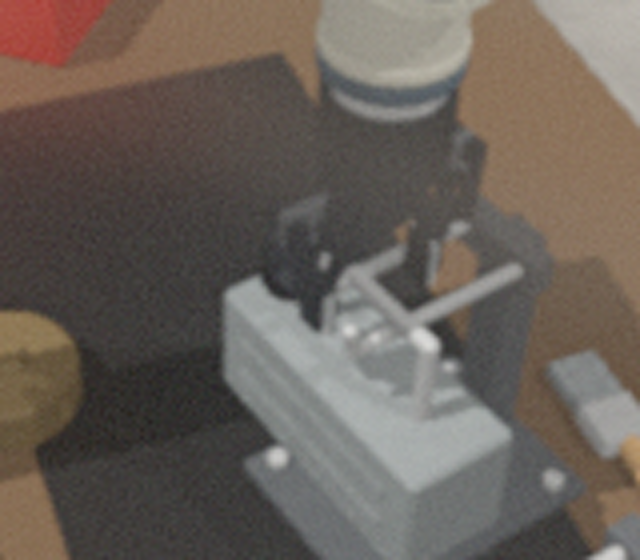

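The fingers are open, the bar lies on both prongs behind the tips, and the can is upright. Withdraw straight up and let it settle.

send_rows([
  [0.2, -0.6, 0, 0, 0, 0, 0],
  [0.2, -1.5, 0, 0, 0, 0, 0],
  [0.2, -2.5, 0, 0, 0, 0, 0],
  [0.2, -3.5, 0, 0, 0, 0, 0],
  [0.2, -4, 0, 0, 0, 0, 0],
  [0.2, -2.5, 0, 0, 0, 0, 0],
  [0.2, 0, 0, 0, 0, 0, 0],
  [0.2, 0, 0, 0, 0, 0, 0],
  [0.2, 0, 0, 0, 0, 0, 0],
  [0.2, 0, 0, 0, 0, 0, 0],
  [0.2, 0, 0, 0, 0, 0, 0],
  [0.2, 0, 0, 0, 0, 0, 0],
])

```text
clock: 22.28
position: [0.566, -0.0207, 0.3671]
tcp_rot: [0.431, 0.56, -0.432, 0.56]
ft_force: [0.2, 0.2, -0.4]
grip_width: 0.0683
```

send_rows([
  [0.2, 0, 0, 0, 0, 0, 0],
  [0.2, 0, 0, 0, 0, 0, 0],
  [0.2, 0, 0, 0, 0, 0, 0],
  [0.2, 0, 0, 0, 0, 0, 0],
  [0.2, 0, 0, 0, 0, 0, 0],
  [0.2, 0, 0, 0, 0, 0, 0],
  [0.2, 0, 0, 0, 0, 0, 0],
  [0.2, 0, 0, 0, 0, 0, 0],
])

```text
clock: 23.28
position: [0.566, -0.0207, 0.3673]
tcp_rot: [0.432, 0.56, -0.432, 0.56]
ft_force: [-0.5, -0.2, 0.1]
grip_width: 0.0682
```

Run:
```python
from h import *
import time
d=snap('side','s6');w=snap('wrist','w6');w7=snap('wrist','w7');d2=snap('side','s7')
a=cv2.absdiff(d['img'][150:290,230:390],d2['img'][150:290,230:390]);print('side diff',a.mean(),a.max(),'wrist diff',cv2.absdiff(w['img'],w7['img']).mean())
L=cv2.resize(d['img'][150:290,230:390,::-1],(400,350),interpolation=cv2.INTER_CUBIC);R=cv2.resize(w['img'][:350,:,::-1],(400,250));R=np.pad(R,((0,100),(0,0),(0,0)))
cv2.imwrite('pics/v6.png',np.hstack([L,R]))
go(.566,-.0205,.3,.26)
```

```text
side diff 2.9851785714285715 24 wrist diff 1.0152451814058956
t 23.475 pos [ 0.566  -0.0207  0.3673] jaw 0.258 toolx [-0. -0. -1.] q [-0.06  0.22  1.64 -0.    1.28 -0.32] w 0.0682 F [-0.2  0.3  0.1]
shift cm [ 6.73  0.01 -0.02] wx (mod pi) -0.002
```

View pics/v6.png

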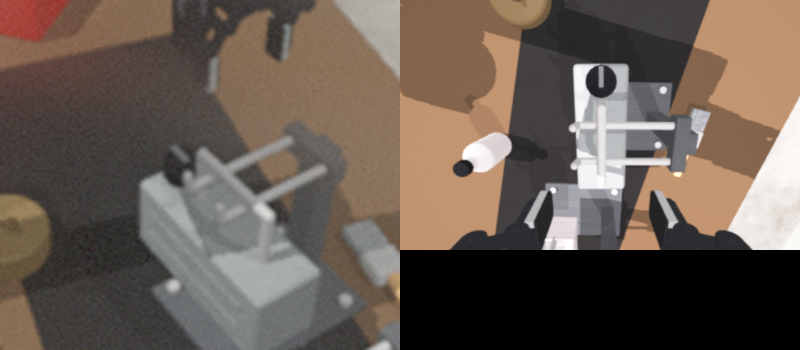

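The canister hangs on both prongs behind the tips, still (frame differences are only noise), with the rib in line and the gripper clear. Handing in.

```bash
python3 -c "
from rig import manip
print(manip.hand_in())"
```

```text
the job is handed in; nothing more can be done
None
```

I screwed the grey canister's cap shut while it stood on the bench, then hung it by its handle on the empty double hook. I let go and handed the job in at about 23.5 s of the 56 s; the hand-in reports no verdict.

- **Cap:** torque rose to 0.42 N m at the end of the turn. The rib then measured 0.905 rad against about 0.90 rad for the tank. The canister itself turned about 0.1 rad on the bench with the last of the turn.
- **Hanging:** the last side and wrist pictures show the bar on both prongs behind the tips, upright, with the cap rib still in line. Two side pictures about 0.1 s apart differed only by noise, and the gripper was clear with wrist force near 0.
- **Other things:** the arm never came near them. I only looked at them in passing and did not measure their positions again.
- **Disagreement:** the first overhead estimate of the canister was 3 to 5 mm off the wrist camera's. I used the wrist value there. For the hook the two differed by about 3 mm, and I used nearly the wrist value.

I viewed eight pictures in all.

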